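Close and plug the glaze test kiln

TASK

The bench-top test kiln stands open: take its lid by the black ball knob and lower it gently, without letting it slam, until it is fully closed. Then take the clay vent plug out of the sloping blue stand and set it upright into the vent hole in the closed lid, fully home with its collar flat on the lid, placing it rather than dropping it. Leave the bowl, the jar and the brush where they are, and let go of everything.

Things in the scene. Friction and masses are not known exactly. Their poses are not given: they have to be found in the camera images.
- kiln: low box kiln, fixed to the bench, cream firebrick in a steel jacket; 180 deep (x) x 240 wide (y) x 120 high without the lid, walls 26 thick, open on top. Origin: centre of its underside; its front faces -x of its own frame
- lid (a joint): lid angle in rad: 0 is closed (flat on the kiln, its stop), grows as it opens, upper stop 1.75. The hinge is at the top of the kiln's back. The lid is a slab 180 x 240 x 24 mm of about 0.7 kg; hinge friction holds it only while it is near upright (about 1.25 to 1.65), lower down it falls by itself if let go
- lid_hinge (a point): point on the hinge axis, middle of the kiln's back top edge (120 above the bench); fixed to the kiln, its y axis is the hinge axis and is the kiln's y. Positive lid angle lifts the front (-x) edge
- lid_knob (a point): centre of the black ball knob, 32 diameter, which stands out from the middle of the lid's front edge on a stem 14 thick; it moves with the lid. Closed, it is 215 in front of the hinge axis (-x of the kiln) and 12 above it; its distance from the lid's front edge is 35
- vent (a point): centre of the mouth of the vent hole, on the upper (outer) face in the middle of the lid; moves with the lid, z out of the lid's outer face. The hole is round, 38 diameter, straight through the 24 thick lid; with the lid closed its mouth is 144 above the bench
- stand: fixed stand, wooden base 130 (x) x 120 (y) x 12 with a square blue plate 100 x 100 x 16 on four posts; the plate slopes 35 degrees (0.61 rad), its low edge to -x of the stand, so the plug in it leans to the stand's -x. The middle of the plate's upper face is 80 above the bench. Origin: centre of the base's underside
- plug: brown clay vent plug, 85 long, 0.14 kg, round about its own z: taper 26 diameter at the foot to 34 at 30 above it, then a collar 56 diameter (30 to 38 above the foot), then a grip stem 30 diameter (38 to 85 above the foot). Origin: centre of the foot's end face, z towards the grip. It starts in the sloping stand, collar on the plate, leaning about 35 degrees
- plug_seat (a point): on the plug's axis, at the underside of the collar, 30 above the foot; comes to the vent's mouth when the plug is home
- plug_grip (a point): on the plug's axis, 63 above the foot: middle of the grip stem
- bowl: steel bowl, bystander, 140 diameter x 65 high, origin centre of its underside
- jar: green glaze jar, bystander, 70 diameter x 110 high, origin centre of its underside
- brush: glaze brush lying on the bench, bystander, 190 long along its own x

How it is judged:
By the outcome, as a careful person would: the job done as asked, in the order asked, and still so for the second after the job is handed in, with the robot touching nothing.
It also fails if it takes over 58 s, if anything falls off the work surface, if the arm or the gripper's body presses on something with over 40 N, if the wrist force passes 120 N, or if a joint passes its speed limit or range.

ROBOT

A 6-joint arm with a two-finger parallel gripper is mounted at the origin on the work surface. World frame = base frame: x ahead of the robot, y to its left, z up, the work surface at z = 0. Lengths are in m, angles in rad, forces in N, time in s.
With the tool pointing down it reaches from about 0.35 to 0.85 m from the base axis. Payload 8.1 kg.
Tool frame: the origin (TCP) lies on the centre line of the jaws, within the pads' length; the fingertips stand 17 mm ahead of it and the grasp point (between the pads) lies 2 mm behind it; z points along the fingers, y is the line along which they close (so a half turn about z gives the same grasp; the last joint's range is limited). The gripper opens to 93 mm and grips with 3 to 60 N. Pads are 15 mm wide; open, the fingers measure 128 mm over their backs; the gripper's body (75 mm by 188 mm) begins 65 mm behind the grasp point.
Start: joints at [-1.257, 0.13, 1.488, -0, 1.523, -0.085], TCP at [0.233, -0.553, 0.236] pointing down, gripper open.
Joint ranges: [-2.96, 2.96], [-0.89, 2.26], [0.02, 2.5], [-1.34, 4.48], [0, 2.73], [-2.66, 2.66]. Speed limits (rad/s): [2.39, 2.39, 2.79, 3.14, 3.14, 3.14].

INTERFACE

Orientations are given as a rotation vector (axis times angle).
In Python, from plant import telemetry, viewer, order gives the robot as it stands.
- The arm moves only by the tool send_rows, never from a script. Its argument "plan" is a list that holds one entry, the list of rows, each a list of 5 numbers: the closure, from -1 (fully open) to 1 (shut), then the shift along the world's x, y, z normalised to -1 to 1, where 1 is 0.2 m, then the turn about the world's z normalised to -1 to 1, where 1 is 60 degrees. A call has 1 to 20 rows; each row is the pose to reach, as a shift and turn from the pose commanded when the call began; what a row does not reach only later rows make up. A row lasts 1/12 s, in which the tool goes at most 41.7 mm and 7.16 degrees, less where a joint would pass 70% of its speed; a pose out of reach is approached as far as the arm can. A call with a number of a shift or a turn outside -1 to 1 is refused whole. A call with a gripper value outside its range is refused whole. The fingers move at their own pace and stop on an object; "force" is the grip in N (left out, the last holds). Time passes only in rows, so rows that repeat a pose let the fingers close. It gives the time, the measured TCP pose, the force, the opening and the grip force at its end, in the units of the state.
- telemetry.read_state(): the state, without advancing time (a new reading comes with each control period).
- viewer.read_camera(name): name is "side" or "top"; returns (picture, depth): 420x560x3 uint8, blue, green, red; 420x560 float32, m along the optical axis (not along the pixel's ray), 0 where there is no reading.
- viewer.calibration(name): a dict with "camera_matrix" (3x3 intrinsics, pixels), "extrinsics" (4x4, takes a point from camera to world coordinates). Camera axes: x right, y up, looking along -z (the intrinsics and any distortion apply to the point x, -y, -z); pixel columns grow to the right and rows downward; lengths in m; the calibration is good to about 2 mm. A picture is of the moment at which its call begins. calibration takes no time and is no camera call.
- order.close_job(): hands the job in; it is judged then, once.
The state is a dict: "t": time; "q": joint angles; "dq": joint speeds; "joint_torque": joint torques, N m; "tool_pos": TCP position; "orientation": TCP orientation; "force": force on the tool from outside, world axes, zero at the start; "wrist_torque": the same for the moment, N m; "opening": finger opening in m; "gripper_force": force on a finger pad.
Only numpy, scipy, OpenCV 4.12 (cv2) and the standard library are available. Lean on these libraries where they do the work, as an engineer would, in place of code of your own. Each camera call takes 0.05 s, during which the arm holds its last target. There are 200 camera calls.

## Working session

There is one attempt and no reset: what is moved stays moved. The work goes in short steps, Python scripts to look and compute and a tool call to move; the robot and the scene stay as the last step left them, time stands still between calls to the robot, and variables do not carry over. Pictures are saved under pics/ and viewed, at most 10 in all, crops included, and the job is handed in when it is done.

Besides the shell and the picture viewer there is one more tool, called after "Call:" as name(argument=value, ...) on one line, values as JSON. send_rows: Moves the arm, as the interface text tells. Scaled input: -1 to 1 covers 0.2 m each way for a shift and 60 degrees each way for a turn. Its arguments: {"type":"object","properties":{"plan":{"type":"array"},"force":{"type":"number"}},"required":["plan"]}

```bash
ls; mkdir -p pics; cat > h.py <<'E'
import numpy as np, cv2
from plant import telemetry, viewer, order
def cap(n):
    im,d=viewer.read_camera(n); c=viewer.calibration(n); return im,d,np.array(c["camera_matrix"]),np.array(c["extrinsics"]),c
def pts(d,K,T):
    v,u=np.mgrid[:d.shape[0],:d.shape[1]]
    P=np.stack([(u-K[0,2])/K[0,0]*d,-(v-K[1,2])/K[1,1]*d,-d],-1)
    return P@T[:3,:3].T+T[:3,3]
E
python3 - <<'E'
from h import *
for n in("side","top"):
    im,d,K,T,c=cap(n); cv2.imwrite(f"pics/{n}0.png",im); np.savez(f"{n}0.npz",im=im,P=pts(d,K,T),d=d,K=K,T=T); print(n,c)
print(telemetry.read_state())
E
```

```text
pics
side {'camera_matrix': array([[415.06891996,   0.        , 283.40336422],
       [  0.        , 415.06891996, 206.07773763],
       [  0.        ,   0.        ,   1.        ]]), 'extrinsics': array([[-0.96267625,  0.19569824, -0.18696694,  0.35136597],
       [-0.27019128, -0.65442671,  0.70620277,  0.76439749],
       [ 0.01584648,  0.73036147,  0.68287701,  0.81171424],
       [ 0.        ,  0.        ,  0.        ,  1.        ]])}
top {'camera_matrix': array([[432.97714533,   0.        , 282.45881172],
       [  0.        , 432.97714533, 209.30622356],
       [  0.        ,   0.        ,   1.        ]]), 'extrinsics': array([[ 0.02454334,  0.9846221 , -0.17296516,  0.37313407],
       [-0.99960862,  0.0218476 , -0.01747236, -0.0019511 ],
       [-0.0134248 ,  0.17332629,  0.98477295,  1.24134977],
       [ 0.        ,  0.        ,  0.        ,  1.        ]])}
{'t': 0.1, 'q': array([-1.25741715e+00,  1.31069469e-01,  1.48916761e+00,  3.28292168e-05,
        1.52300117e+00, -8.53976236e-02]), 'dq': array([-0.00226976, -0.00107523, -0.00203194,  0.00020837,  0.00092808,
        0.0014374 ]), 'joint_torque': array([ 2.03094103e-03, -5.61335206e+01, -4.93100166e+01,  7.68665923e-02,
        2.90032692e-02, -5.93803884e-05]), 'tool_pos': array([ 0.23285822, -0.55244694,  0.23470351]), 'orientation': array([-3.07774542e+00, -6.21927870e-01,  2.42716876e-04]), 'force': array([-0.74167828,  0.41659219, -0.58262934]), 'wrist_torque': array([ 0.03484968, -0.00711598, -0.00395312]), 'gripper_force': 0.0, 'opening': 0.09334506893128339}
```

View pics/side0.png

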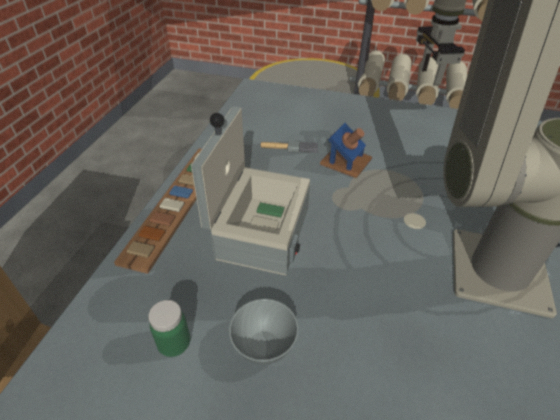

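View pics/top0.png

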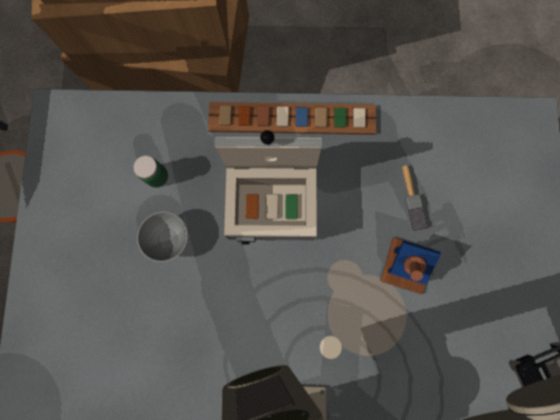

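The side view shows the knob at (217,120), the open kiln around (255,220), and the blue stand with the plug at (350,140). The top view shows the knob at (267,137), the kiln at (272,203), the stand at (412,264) and the plug top at (417,267). Next I'll measure them from depth.

```bash
python3 - <<'E'
from h import *
t=np.load("top0.npz"); s=np.load("side0.npz")
P=t["P"]; 
def box(P,lo,hi): return np.all((P>lo)&(P<hi),-1)&(np.linalg.norm(P,axis=-1)>0)
rg=np.zeros(P.shape[:2],bool); rg[165:245,220:325]=1
Q=P[rg&(abs(P[...,2]-.12)<.006)]
r=cv2.minAreaRect((Q[:,:2]*1000).astype(np.float32)); print("rim",len(Q),r,cv2.boxPoints(r).tolist(),np.median(Q[:,2]))
for n,D,(u,v) in(("top",t,(267,137)),("side",s,(217,120))):
    im=D["im"].astype(int); m=(im.max(2)<45); w=np.zeros_like(m); w[v-12:v+13,u-12:u+13]=1; m&=w&(D["P"][...,2]>.25)
    A=D["P"][m]; x=np.linalg.lstsq(np.c_[2*A,np.ones(len(A))],(A**2).sum(1),rcond=None)[0]
    print(n,"knob",len(A),A.mean(0),"sphere",x[:3],np.sqrt(x[3]+x[:3]@x[:3]))
    vv,uu=np.nonzero(m); print(" px",uu.min(),uu.max(),vv.min(),vv.max())
    # blue plate
    hsv=cv2.cvtColor(D["im"],cv2.COLOR_BGR2HSV); 
    b=(hsv[...,0]>100)&(hsv[...,0]<130)&(hsv[...,1]>150)&box(D["P"],[.1,-.6,.03],[.6,-.15,.16])
    B=D["P"][b]; 
    for _ in range(6):
        c=B.mean(0); nrm=np.linalg.svd(B-c,full_matrices=0)[2][2]; nrm*=np.sign(nrm[2]); e=(B-c)@nrm; B=B[abs(e)<max(.003,1.5*e.std())]
    print(" plate",b.sum(),len(B),c,nrm,"tilt",np.degrees(np.arccos(nrm[2])),"az",np.degrees(np.arctan2(nrm[1],nrm[0])))
    o=(hsv[...,0]<20)&(hsv[...,1]>90)&box(D["P"],[.1,-.6,.085],[.6,-.15,.2]); O=D["P"][o]
    print(" plug",len(O),O.mean(0),O.min(0),O.max(0),O[np.argsort(-O[:,2])[:5]].tolist())
    w=(hsv[...,0]<20)&(hsv[...,1]>90)&box(D["P"],[.1,-.6,.004],[.6,-.15,.022]); W=D["P"][w]; 
    r=cv2.minAreaRect((W[:,:2]*1000).astype(np.float32)); print(" base",len(W),r)
E
```

```text
rim 2805 ((591.8893432617188, 51.565208435058594), (182.11700439453125, 238.7926788330078), 0.8293434977531433) [[499.11224365234375, 169.6310272216797], [502.56854248046875, -69.13662719726562], [684.6664428710938, -66.5006103515625], [681.2101440429688, 172.2670440673828]] 0.12021106685481886
top knob 142 [0.68860371 0.05089985 0.3467957 ] sphere [0.69133948 0.05164399 0.3385085 ] 0.01380717638822131
 px 261 273 131 143
 plate 818 654 [ 0.44759477 -0.3340431   0.08682542] [-0.55158118  0.15737404  0.81914077] tilt 35.00112570100218 az 164.075790264654
 plug 322 [ 0.42967744 -0.32974313  0.10836383] [ 0.39738409 -0.35962561  0.08516073] [ 0.45766462 -0.30829207  0.13403192] [[0.4145315299221851, -0.3204885108895597, 0.13403191706952367], [0.4172818835745916, -0.33066219441479805, 0.13384857635456626], [0.41704226303362435, -0.3206317459987561, 0.13377975508804885], [0.41479796701802213, -0.33072187822091104, 0.1333958695473243], [0.4171795769977275, -0.32577603969568714, 0.13337413713856305]]
 base 658 ((437.2698669433594, -335.0260925292969), (121.05990600585938, 128.786376953125), 73.96781158447266)
side knob 98 [0.68787425 0.0614611  0.34194465] sphere [0.69064924 0.05621896 0.33811058] 0.012350887792235216
 px 211 222 114 126
 plate 11 11 [ 0.43679785 -0.33114502  0.08013911] [-0.54995236  0.15988127  0.81975019] tilt 34.94020496850719 az 163.78988017545217
 plug 190 [ 0.42660531 -0.32130318  0.10678453] [ 0.39693559 -0.35547006  0.08541184] [ 0.45510969 -0.30375892  0.13361586] [[0.4168964541102846, -0.3262055991243674, 0.13361586465504705], [0.4112935355156106, -0.33101651289971656, 0.13173113860835417], [0.41637796390732673, -0.32539416663306564, 0.13070419547118928], [0.4134957198266487, -0.32637283390154803, 0.1306474940654223], [0.4156453465771588, -0.32098395087836795, 0.130045474947886]]
 base 504 ((437.1092529296875, -329.7857971191406), (121.18077850341797, 129.32086181640625), 74.21207427978516)
```

```bash
python3 - <<'E'
import cv2,numpy as np
a=cv2.imread("pics/side0.png")[100:190,310:400]; b=cv2.imread("pics/top0.png")[225:305,370:450]
c=cv2.imread("pics/top0.png")[120:250,205:335]
cv2.imwrite("pics/crop1.png",np.hstack([cv2.resize(x,(260,260),interpolation=cv2.INTER_CUBIC) for x in(a,b,c)]))
E
```

```text
(no output)
```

View pics/crop1.png

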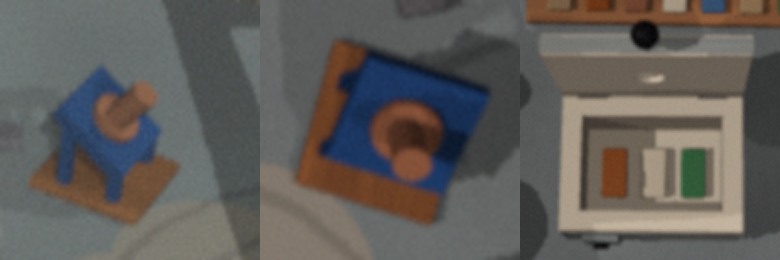

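The crops show the plug leaning to the stand's -x (down in the top view), its top at about (410,165) in the crop. The kiln interior is clear. I'll move over the knob.

Call:
send_rows(plan=[[[-1, 0.0, 0.0, 0.6, -0.1], [-1, 0.1, 0.15, 0.93, -0.3], [-1, 0.75, 1.0, 0.93, -0.367], [-1, 0.75, 1.0, 0.93, -0.367], [-1, 0.75, 1.0, 0.93, -0.367], [-1, 0.75, 1.0, 0.93, -0.367], [-1, 0.75, 1.0, 0.93, -0.367], [-1, 0.75, 1.0, 0.93, -0.367], [-1, 0.75, 1.0, 0.93, -0.367]]], force=20)

```text
t: 0.85
tool_pos: [0.3858, -0.3494, 0.4249]
orientation: [3.14, 0.029, 0.006]
force: [0.3, 0.9, 0.1]
opening: 0.0929
gripper_force: 0.0
```

Call:
send_rows(plan=[[[-1, 0.75, 1.0, 0, 0], [-1, 0.75, 1.0, 0, 0], [-1, 0.75, 1.0, 0, 0], [-1, 0.75, 1.0, 0, 0], [-1, 0.75, 1.0, 0, 0], [-1, 0.75, 1.0, 0, 0], [-1, 0.75, 1.0, 0, 0]]])

```text
t: 1.43
tool_pos: [0.5358, -0.1471, 0.4201]
orientation: [-3.138, -0.033, 0.001]
force: [-0.7, -0.6, 0.5]
opening: 0.0934
gripper_force: 0.0
```

Call:
send_rows(plan=[[[-1, 0.785, 1.0, 0, 0], [-1, 0.785, 1.0, 0, 0], [-1, 0.785, 1.0, 0, 0], [-1, 0.785, 1.0, 0, 0], [-1, 0.785, 1.0, 0, 0], [-1, 0.785, 1.0, 0, 0], [-1, 0.785, 1.0, 0, 0], [-1, 0.785, 1.0, 0, 0]]])

```text
t: 2.1
tool_pos: [0.6909, 0.0492, 0.4178]
orientation: [-3.141, -0.028, 0.008]
force: [-0.6, -0.2, 0.3]
opening: 0.0934
gripper_force: 0.0
```

Call:
send_rows(plan=[[[-1, 0, 0.02, -0.2, 0], [-1, 0, 0.02, -0.35, 0], [-1, 0, 0.02, -0.425, 0], [-1, 0, 0.02, -0.425, 0], [0.4, 0, 0.02, -0.425, 0], [0.4, 0, 0.02, -0.425, 0], [0.4, 0, 0.02, -0.425, 0], [1, 0, 0.02, -0.425, 0], [1, 0, 0.02, -0.425, 0], [1, 0, 0.02, -0.425, 0], [1, 0, 0.02, -0.425, 0], [1, 0, 0.02, -0.425, 0]]], force=20)

```text
t: 3.1
tool_pos: [0.6901, 0.0511, 0.3367]
orientation: [-3.142, -0.023, -0.0]
force: [0.2, -0.3, -0.2]
opening: 0.0444
gripper_force: 0.0
```

```bash
python3 - <<'E'
from h import *
im,d,K,T,c=cap("side"); cv2.imwrite("pics/side1.png",im); s=telemetry.read_state(); print(s["tool_pos"],s["opening"],s["gripper_force"],s["force"])
E
```

```text
[0.69002864 0.05116735 0.33658866] 0.04038029934093726 0.0 [-0.512348    0.07467775 -1.00106232]
```

View pics/side1.png

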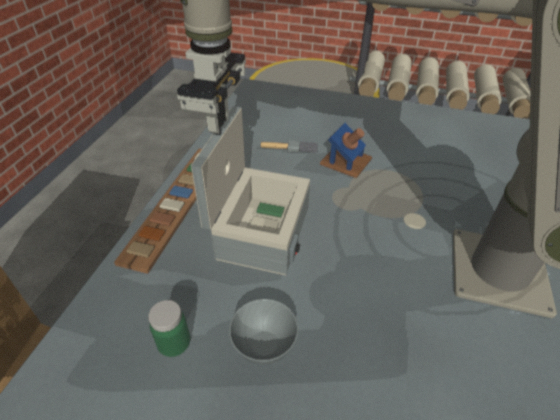

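The fingers straddle the knob at about (218,120) and are still closing.

Call:
send_rows(plan=[[[1, 0, 0, -0.01, 0], [1, 0, 0, -0.01, 0], [1, 0, 0, -0.01, 0], [1, 0, 0, -0.01, 0], [1, 0, 0, -0.01, 0], [1, 0, 0, -0.01, 0]]])

```text
t: 3.65
tool_pos: [0.6901, 0.0521, 0.3347]
orientation: [-3.14, -0.024, -0.001]
force: [0.9, 5.7, 0.8]
opening: 0.0313
gripper_force: 20.0
```

```bash
python3 - <<'E'
import numpy as np
r=.2153; p0=np.arccos(-.008/r)
def pos(p): return np.array([-r*np.cos(p),-0.0145*r*np.cos(p),r*np.sin(p)])
ph=np.linspace(p0,.0557,55); ph=.0557+(p0-.0557)*(1-np.linspace(0,1,55))
for k in range(3):
    b=pos(ph[18*k]); print([[1]+np.round((pos(ph[18*k+i])-b)/.2,3).tolist()+[0] for i in range(1,19)])
E
```

```text
[[1, -0.031, -0.0, 0.001, 0], [1, -0.062, -0.001, 0.001, 0], [1, -0.093, -0.001, -0.001, 0], [1, -0.124, -0.002, -0.003, 0], [1, -0.154, -0.002, -0.005, 0], [1, -0.185, -0.003, -0.009, 0], [1, -0.216, -0.003, -0.014, 0], [1, -0.246, -0.004, -0.019, 0], [1, -0.277, -0.004, -0.026, 0], [1, -0.307, -0.004, -0.033, 0], [1, -0.336, -0.005, -0.041, 0], [1, -0.366, -0.005, -0.05, 0], [1, -0.395, -0.006, -0.06, 0], [1, -0.425, -0.006, -0.07, 0], [1, -0.453, -0.007, -0.082, 0], [1, -0.482, -0.007, -0.094, 0], [1, -0.51, -0.007, -0.107, 0], [1, -0.537, -0.008, -0.121, 0]]
[[1, -0.027, -0.0, -0.015, 0], [1, -0.054, -0.001, -0.03, 0], [1, -0.08, -0.001, -0.046, 0], [1, -0.106, -0.002, -0.063, 0], [1, -0.132, -0.002, -0.081, 0], [1, -0.156, -0.002, -0.1, 0], [1, -0.181, -0.003, -0.119, 0], [1, -0.205, -0.003, -0.139, 0], [1, -0.228, -0.003, -0.159, 0], [1, -0.25, -0.004, -0.18, 0], [1, -0.272, -0.004, -0.202, 0], [1, -0.294, -0.004, -0.224, 0], [1, -0.314, -0.005, -0.247, 0], [1, -0.334, -0.005, -0.271, 0], [1, -0.354, -0.005, -0.295, 0], [1, -0.372, -0.005, -0.32, 0], [1, -0.39, -0.006, -0.345, 0], [1, -0.407, -0.006, -0.371, 0]]
[[1, -0.016, -0.0, -0.026, 0], [1, -0.032, -0.0, -0.053, 0], [1, -0.047, -0.001, -0.08, 0], [1, -0.061, -0.001, -0.108, 0], [1, -0.074, -0.001, -0.136, 0], [1, -0.087, -0.001, -0.164, 0], [1, -0.098, -0.001, -0.193, 0], [1, -0.109, -0.002, -0.222, 0], [1, -0.119, -0.002, -0.251, 0], [1, -0.128, -0.002, -0.28, 0], [1, -0.137, -0.002, -0.31, 0], [1, -0.144, -0.002, -0.34, 0], [1, -0.151, -0.002, -0.37, 0], [1, -0.156, -0.002, -0.401, 0], [1, -0.161, -0.002, -0.431, 0], [1, -0.165, -0.002, -0.462, 0], [1, -0.168, -0.002, -0.493, 0], [1, -0.17, -0.002, -0.524, 0]]
```

Call:
send_rows(plan=[[[1, -0.031, 0, 0.001, 0], [1, -0.062, 0, 0.001, 0], [1, -0.093, 0, -0.001, 0], [1, -0.124, 0, -0.003, 0], [1, -0.154, 0, -0.005, 0], [1, -0.185, 0, -0.009, 0], [1, -0.216, 0, -0.014, 0], [1, -0.246, 0, -0.019, 0], [1, -0.277, 0, -0.026, 0], [1, -0.307, 0, -0.033, 0], [1, -0.336, 0, -0.041, 0], [1, -0.366, -0.005, -0.05, 0], [1, -0.395, -0.005, -0.06, 0], [1, -0.425, -0.005, -0.07, 0], [1, -0.453, -0.005, -0.082, 0], [1, -0.482, -0.008, -0.094, 0], [1, -0.51, -0.008, -0.107, 0], [1, -0.537, -0.008, -0.121, 0]]], force=25)

```text
t: 5.15
tool_pos: [0.5818, 0.0507, 0.3112]
orientation: [-3.14, -0.024, -0.001]
force: [-3.7, 9.2, 7.5]
opening: 0.0309
gripper_force: 25.0
```

Call:
send_rows(plan=[[[1, -0.027, 0, -0.015, 0], [1, -0.054, 0, -0.03, 0], [1, -0.08, 0, -0.046, 0], [1, -0.106, 0, -0.063, 0], [1, -0.132, 0, -0.081, 0], [1, -0.156, 0, -0.1, 0], [1, -0.181, 0, -0.119, 0], [1, -0.205, 0, -0.139, 0], [1, -0.228, 0, -0.159, 0], [1, -0.25, 0, -0.18, 0], [1, -0.272, 0, -0.202, 0], [1, -0.294, 0, -0.224, 0], [1, -0.314, 0, -0.247, 0], [1, -0.334, 0, -0.271, 0], [1, -0.354, 0, -0.295, 0], [1, -0.372, 0, -0.32, 0], [1, -0.39, 0, -0.345, 0], [1, -0.407, 0, -0.371, 0]]])

```text
t: 6.65
tool_pos: [0.4998, 0.0497, 0.2351]
orientation: [-3.141, -0.023, 0.004]
force: [-2.4, 4.5, -0.0]
opening: 0.0305
gripper_force: 25.0
```

Call:
send_rows(plan=[[[1, -0.016, 0, -0.026, 0], [1, -0.032, 0, -0.053, 0], [1, -0.047, 0, -0.08, 0], [1, -0.061, 0, -0.108, 0], [1, -0.074, 0, -0.136, 0], [1, -0.087, 0, -0.164, 0], [1, -0.098, 0, -0.193, 0], [1, -0.109, 0, -0.222, 0], [1, -0.119, 0, -0.251, 0], [1, -0.128, 0, -0.28, 0], [1, -0.137, 0, -0.31, 0], [1, -0.144, 0, -0.34, 0], [1, -0.151, 0, -0.37, 0], [1, -0.156, 0, -0.401, 0], [1, -0.161, 0, -0.431, 0], [1, -0.163, 0, -0.447, 0], [1, -0.165, 0, -0.462, 0]]])

```text
t: 8.07
tool_pos: [0.4681, 0.0493, 0.1433]
orientation: [3.141, 0.023, -0.001]
force: [-3.3, 1.1, -1.7]
opening: 0.0307
gripper_force: 25.0
```

Call:
send_rows(plan=[[[1, -0.002, 0, -0.015, 0], [1, -0.003, 0, -0.03, 0], [1, -0.004, 0, -0.045, 0], [1, -0.005, 0, -0.055, 0], [1, -0.005, 0, -0.065, 0], [1, -0.005, 0, -0.075, 0], [1, -0.005, 0, -0.075, 0]]])

```text
t: 8.65
tool_pos: [0.4676, 0.0493, 0.13]
orientation: [3.141, 0.023, 0.001]
force: [-7.6, -1.5, 7.9]
opening: 0.0302
gripper_force: 25.0
```

Call:
send_rows(plan=[[[-0.4, 0, 0, 0, 0], [-0.4, 0, 0, 0, 0], [-0.4, 0, 0, 0, 0], [-0.4, 0, 0, 0, 0], [-0.4, 0, 0, 0, 0], [-0.4, 0, 0, 0, 0], [-0.4, 0, 0, 0.15, 0], [-0.4, 0, 0, 0.35, 0], [-0.8, -0.1, -0.3, 0.6, -0.1], [-0.8, -0.2, -0.6, 0.6, -0.2], [-0.8, -0.22, -0.8, 0.6, -0.285], [-0.8, -0.22, -1.0, 0.6, -0.285], [-0.8, -0.22, -1.0, 0.6, -0.285], [-0.8, -0.22, -1.0, 0.6, -0.285], [-0.8, -0.22, -1.0, 0.6, -0.285]]])

```text
t: 9.9
tool_pos: [0.4228, -0.1531, 0.2491]
orientation: [3.108, -0.452, 0.001]
force: [-0.2, 0.4, 0.1]
opening: 0.0838
gripper_force: 0.0
```

```bash
python3 - <<'E'
from h import *
im,d,K,T,c=cap("top"); P=pts(d,K,T); np.savez("top1.npz",im=im,P=P,K=K,T=T); cv2.imwrite("pics/top1.png",im)
m=(abs(P[...,2]-.144)<.01)&(P[...,0]>.49)&(P[...,0]<.70)&(abs(P[...,1]-.052)<.13)
Q=P[m]; r=cv2.minAreaRect((Q[:,:2]*1000).astype(np.float32)); print(r,len(Q)); 
A=np.c_[Q[:,:2],np.ones(len(Q))]; print("plane",np.linalg.lstsq(A,Q[:,2],rcond=None)[0],np.median(Q[:,2]))
h=(P[...,2]<.135)&(abs(P[...,0]-.59)<.035)&(abs(P[...,1]-.052)<.035); print("hole",h.sum(),P[h].mean(0) if h.any() else 0)
g=cv2.cvtColor(im,cv2.COLOR_BGR2GRAY); vv,uu=np.nonzero(h); print(uu.min(),uu.max(),vv.min(),vv.max())
# dark hole by grey, ray to z=.144
reg=np.zeros(g.shape,bool);reg[180:225,250:295]=1
k=((g<0.75*np.median(g[m]))&reg).astype(np.uint8); cs,_=cv2.findContours(k,0,1)
c0=max(cs,key=cv2.contourArea); e=cv2.fitEllipse(c0); print(e)
u,v=e[0]; ray=T[:3,:3]@[(u-K[0,2])/K[0,0],-(v-K[1,2])/K[1,1],-1]; print("vent",T[:3,3]+ray*(.144-T[2,3])/ray[2])
print(telemetry.read_state()["tool_pos"])
cv2.imwrite("pics/c2.png",cv2.resize(im[140:300,180:460],(784,448)))
E
```

```text
((586.6365966796875, 50.505516052246094), (190.23158264160156, 242.81150817871094), 0.9947780966758728) 6285
plane [ 0.00203698 -0.0007598   0.14294066] 0.1440975065237966
hole 156 [0.60646289 0.05406882 0.06007903]
263 277 193 206
((269.5, 199.5), (12.796494483947754, 13.207539558410645), 115.69254302978516)
vent [0.59085975 0.05164351 0.144     ]
[ 0.42303488 -0.15127381  0.24878032]
```

View pics/c2.png

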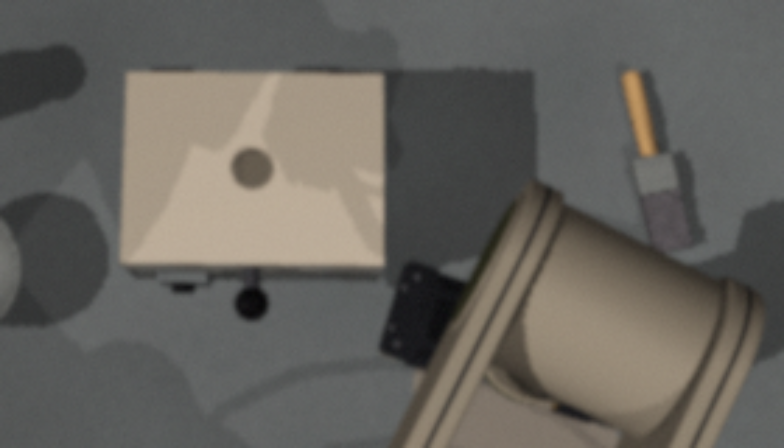

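The lid is flat and closed with its vent hole at crop (252,168), and the bowl, jar and brush haven't moved. Now to the plug.

Call:
send_rows(plan=[[[-1, -0.03, -0.2, 0, 0], [-1, -0.03, -0.4, 0, 0], [-1, -0.03, -0.6, 0, 0], [-1, -0.03, -0.8, -0.1, 0], [-1, -0.03, -0.88, -0.2, 0], [-1, -0.03, -0.88, -0.3, 0], [-1, -0.03, -0.88, -0.4, 0], [-1, -0.03, -0.88, -0.5, 0], [-1, -0.03, -0.88, -0.5, 0]]])

```text
t: 10.7
tool_pos: [0.416, -0.3227, 0.1436]
orientation: [-3.105, 0.441, 0.01]
force: [-0.4, 0.4, -0.9]
opening: 0.0932
gripper_force: 0.0
```

Call:
send_rows(plan=[[[-1, 0, 0, 0, 0], [-1, 0, 0, -0.05, 0], [-1, 0, 0, -0.05, 0]]])

```text
t: 10.95
tool_pos: [0.4179, -0.3259, 0.1387]
orientation: [3.11, -0.443, 0.001]
force: [0.0, 0.4, -0.2]
opening: 0.0929
gripper_force: 0.0
```

Call:
send_rows(plan=[[[-0.4, -0.005, -0.007, -0.08, 0], [0, -0.005, -0.007, -0.155, 0], [0.3, -0.005, -0.007, -0.155, 0], [1, -0.005, -0.007, -0.155, 0], [1, -0.005, -0.007, -0.155, 0], [1, -0.005, -0.007, -0.155, 0], [1, -0.005, -0.007, -0.155, 0], [1, -0.005, -0.007, -0.155, 0], [1, -0.005, -0.007, -0.155, 0], [1, -0.005, -0.007, -0.155, 0], [1, -0.005, -0.007, -0.155, 0], [1, -0.005, -0.007, -0.155, 0], [1, -0.005, -0.007, -0.155, 0], [1, -0.005, -0.007, -0.155, 0]]], force=12)

```text
t: 12.12
tool_pos: [0.4163, -0.328, 0.1081]
orientation: [3.11, -0.445, 0.0]
force: [-1.3, 0.3, 3.3]
opening: 0.0295
gripper_force: 12.0
```

Call:
send_rows(plan=[[[1, -0.0138, 0.004, 0.0205, 0], [1, -0.028, 0.008, 0.041, 0], [1, -0.055, 0.016, 0.082, 0], [1, -0.083, 0.024, 0.123, 0], [1, -0.11, 0.032, 0.164, 0], [1, -0.138, 0.04, 0.205, 0], [1, -0.138, 0.04, 0.3, 0], [1, -0.138, 0.04, 0.45, 0], [1, -0.138, 0.04, 0.6, 0], [1, -0.138, 0.04, 0.6, 0], [1, -0.138, 0.04, 0.6, 0]]])

```text
t: 13.03
tool_pos: [0.3894, -0.321, 0.2311]
orientation: [3.107, -0.444, 0.007]
force: [-0.4, -0.6, -1.3]
opening: 0.0292
gripper_force: 12.0
```

```bash
cat > look.py <<'E'
from h import *
import sys
st=telemetry.read_state(); p=st["tool_pos"]; print(st["t"],p,st["opening"],st["gripper_force"],st["force"])
im,d,K,T,c=cap("side"); P=pts(d,K,T)
hsv=cv2.cvtColor(im,cv2.COLOR_BGR2HSV)
m=(hsv[...,0]<20)&(hsv[...,1]>90)&(np.linalg.norm(P-p-[0,0,-.03],axis=-1)<.065)
Q=P[m]-p; print(len(Q))
for z in np.arange(.03,-.09,-.01):
    k=(Q[:,2]<z)&(Q[:,2]>=z-.01)
    if k.sum()>2: print(round(z*1000),k.sum(),(Q[k].mean(0)*1000).round(),((Q[k,:2].max(0)-Q[k,:2].min(0))*1000).round())
uv=T[:3,:3].T@(p-T[:3,3]); u=int(K[0,2]-K[0,0]*uv[0]/uv[2]); v=int(K[1,2]+K[1,1]*uv[1]/uv[2]); print(u,v)
cv2.imwrite(sys.argv[1],cv2.resize(im[max(v-45,0):v+45,u-45:u+45],(450,450),interpolation=cv2.INTER_CUBIC))
E
python3 look.py pics/p1.png
```

```text
13.0333 [ 0.38935051 -0.32097194  0.23107499] 0.029234496526392463 11.999740451574326 [-0.40486562 -0.63386517 -1.311154  ]
189
20 33 [-13.   5.  15.] [14. 31.]
10 5 [-11.  15.   7.] [5. 6.]
0 14 [33. -4. -8.] [19. 24.]
-10 49 [ 29.   4. -15.] [22. 51.]
-20 39 [ 19.  15. -25.] [30. 23.]
-30 34 [ 16.   5. -34.] [46. 35.]
-40 15 [ 36.   3. -44.] [16. 13.]
371 101
```

View pics/p1.png

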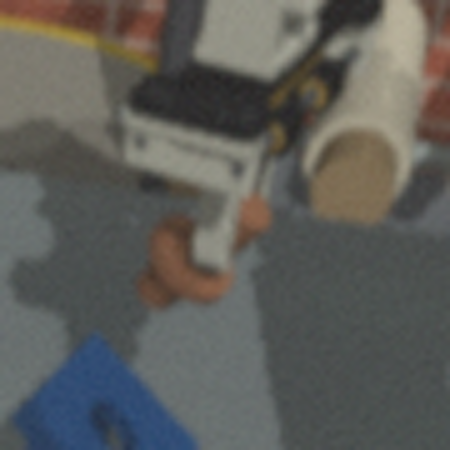

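The plug is held but still leans about 35°: its foot is at crop (150,290) and its top at (255,215). I'll try a lighter grip so it can swing upright.

Call:
send_rows(plan=[[[1, 0, 0, 0, 0], [1, 0, 0, 0, 0], [1, 0.05, 0.4, 0, 0], [1, 0.1, 0.6, 0.1, 0], [1, 0.1, 0.8, 0.1, 0], [1, 0.1, 0.8, 0.1, 0]]], force=5)

```text
t: 13.58
tool_pos: [0.4079, -0.1579, 0.2468]
orientation: [-3.109, 0.446, 0.003]
force: [0.6, 0.8, -1.4]
opening: 0.0297
gripper_force: 5.0
```

```bash
python3 look.py pics/p2.png
```

```text
13.5833 [ 0.4078538  -0.15791698  0.24679198] 0.029664428766453196 4.9987491220235825 [ 0.62026311  0.80409605 -1.44095405]
213
20 38 [-12.   4.  14.] [13. 30.]
10 3 [-9. 16.  8.] [2. 2.]
0 5 [30. -3. -8.] [17. 17.]
-10 68 [ 28.   2. -15.] [42. 54.]
-20 53 [ 18.  15. -26.] [29. 21.]
-30 29 [  7.   5. -34.] [42. 34.]
-40 17 [ 32.   5. -44.] [15. 11.]
357 126
```

The lighter grip barely moved it. I'll push the foot gently against the lid's closed front edge instead, which gives a righting torque about the pads.

Call:
send_rows(plan=[[[1, 0.05, 0.2, 0, 0.1], [1, 0.11, 0.4, 0, 0.2], [1, 0.11, 0.55, 0, 0.285], [1, 0.11, 0.69, -0.1, 0.285], [1, 0.11, 0.69, -0.2, 0.285], [1, 0.11, 0.69, -0.3, 0.285], [1, 0.11, 0.69, -0.335, 0.285], [1, 0.11, 0.69, -0.335, 0.285], [1, 0.11, 0.69, -0.335, 0.285]]], force=6)

```text
t: 14.38
tool_pos: [0.4302, -0.0221, 0.1806]
orientation: [-3.141, -0.022, 0.002]
force: [-0.3, -1.8, -1.0]
opening: 0.0301
gripper_force: 6.0
```

```bash
python3 look.py pics/p3.png
```

```text
14.3833 [ 0.43018582 -0.02211128  0.1805784 ] 0.03008555274418995 5.997796207666397 [-0.27424679 -1.76342602 -1.04352732]
220
0 15 [18.  8. -6.] [ 9. 15.]
-10 86 [ 27.   9. -16.] [29. 41.]
-20 58 [ 15.  22. -25.] [28. 19.]
-30 32 [  7.  13. -34.] [44. 32.]
-40 22 [ 32.  13. -44.] [18. 12.]
-50 6 [ 30.  12. -52.] [13.  4.]
335 177
```

View pics/p3.png

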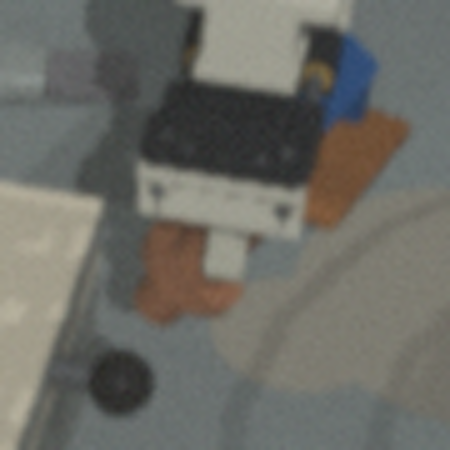

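The plug still leans about 33°, its foot at crop (150,300) pointing at the lid edge; the knob at (120,382) is clear. Pushing now.

Call:
send_rows(plan=[[[1, 0.04, 0, 0, 0], [1, 0.08, 0, 0, 0], [1, 0.11, 0, 0, 0], [1, 0.125, 0, 0.005, 0], [1, 0.14, 0, 0.013, 0], [1, 0.155, 0, 0.021, 0], [1, 0.17, 0, 0.029, 0], [1, 0.185, 0, 0.037, 0], [1, 0.2, 0, 0.045, 0], [1, 0.215, 0, 0.053, 0], [1, 0.23, 0, 0.06, 0]]])

```text
t: 15.35
tool_pos: [0.4769, -0.0219, 0.193]
orientation: [-3.141, -0.023, -0.0]
force: [-1.5, 0.6, -1.1]
opening: 0.0299
gripper_force: 6.0
```

```bash
python3 look.py pics/p4.png
```

```text
15.35 [ 0.47690099 -0.02185028  0.19302015] 0.0299095426102674 5.9998346865177155 [-1.51620313  0.58890775 -1.14288207]
208
-10 5 [  4.   6. -17.] [30.  8.]
-20 100 [ 13.  12. -25.] [41. 48.]
-30 74 [ -7.  12. -33.] [38. 48.]
-40 6 [ 13.  14. -48.] [8. 4.]
-50 19 [  9.  13. -55.] [21.  9.]
317 169
```

View pics/p4.png

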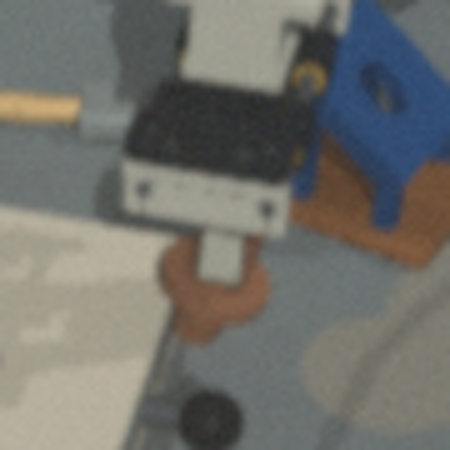

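It's working: the plug is now within about 10° of upright, its foot at crop (195,330) against the lid edge. I'll finish the push.

Call:
send_rows(plan=[[[1, 0.012, 0, 0.005, 0], [1, 0.024, 0, 0.01, 0], [1, 0.036, 0, 0.015, 0], [1, 0.048, 0, 0.022, 0], [1, 0.055, 0, 0.025, 0], [1, 0.055, 0, 0.025, 0]]])

```text
t: 15.9
tool_pos: [0.4879, -0.0219, 0.1979]
orientation: [3.141, 0.023, 0.0]
force: [-0.8, 0.9, -1.7]
opening: 0.0297
gripper_force: 6.0
```

Call:
send_rows(plan=[[[1, -0.05, 0, 0, 0], [1, -0.1, 0, 0.05, 0], [1, -0.1, 0, 0.15, 0], [1, -0.1, 0, 0.25, 0], [1, -0.1, 0, 0.25, 0], [1, -0.1, 0, 0.25, 0]]])

```text
t: 16.4
tool_pos: [0.4686, -0.0221, 0.249]
orientation: [3.141, 0.023, 0.005]
force: [0.2, -0.7, -1.5]
opening: 0.03
gripper_force: 6.0
```

```bash
python3 look.py pics/p5.png
```

```text
16.4 [ 0.46863617 -0.02208121  0.24897831] 0.02997179491935856 5.999949127435684 [ 0.20004929 -0.65359813 -1.51505768]
264
10 8 [-14.  10.   4.] [4. 4.]
0 8 [-14.  10.  -5.] [6. 8.]
-10 16 [-14.   9. -15.] [ 7. 13.]
-20 118 [  0.  12. -28.] [50. 45.]
-30 79 [-12.  14. -32.] [50. 52.]
-40 8 [ -2.  15. -48.] [17.  6.]
-50 25 [ -1.  13. -55.] [20.  8.]
322 151
```

View pics/p5.png

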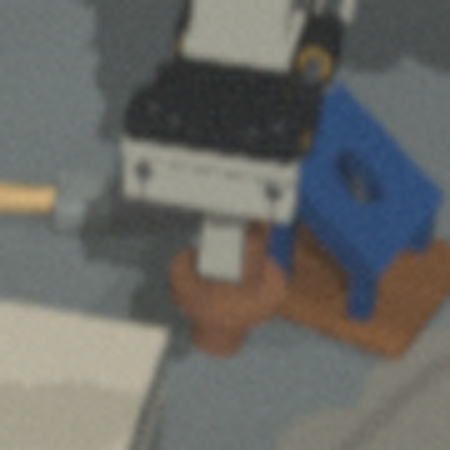

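The plug is upright, its foot centred under the pads at crop (220,340). Carrying it to the vent.

Call:
send_rows(plan=[[[1, 0.12, 0.08, 0, 0], [1, 0.26, 0.16, 0, 0], [1, 0.4, 0.24, 0, 0], [1, 0.53, 0.32, 0, 0], [1, 0.612, 0.368, 0, 0], [1, 0.612, 0.368, 0, 0], [1, 0.612, 0.368, -0.05, 0], [1, 0.612, 0.368, -0.1, 0], [1, 0.612, 0.368, -0.15, 0], [1, 0.612, 0.368, -0.2, 0], [1, 0.612, 0.368, -0.25, 0], [1, 0.612, 0.368, -0.25, 0]]])

```text
t: 17.45
tool_pos: [0.5884, 0.0513, 0.1946]
orientation: [-3.142, -0.022, 0.006]
force: [1.0, 0.5, -1.8]
opening: 0.0297
gripper_force: 6.0
```

```bash
python3 look.py pics/p6.png
```

```text
17.45 [0.58837933 0.05128857 0.19460717] 0.02973801446258241 5.9996721893548965 [ 1.04166375  0.54774453 -1.8202442 ]
214
20 10 [-16.  -0.  16.] [ 7. 17.]
10 6 [-16.   9.   2.] [4. 3.]
0 14 [-15.   9.  -5.] [ 7. 12.]
-10 18 [-14.   9. -16.] [ 8. 15.]
-20 79 [ -2.  14. -28.] [49. 47.]
-30 86 [-13.  11. -32.] [40. 51.]
264 179
```

View pics/p6.png

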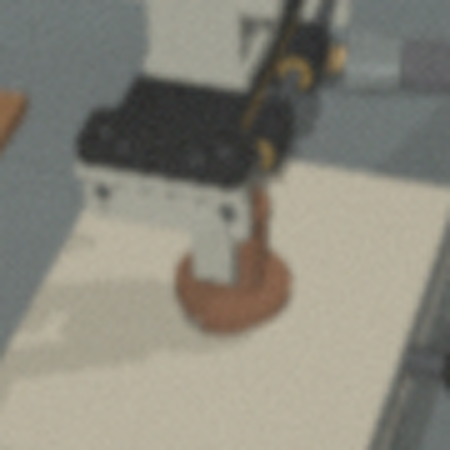

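The foot has entered the hole without contact force; the collar at crop (232,290) is still about 15 mm above the lid. I'll lower it slowly.

Call:
send_rows(plan=[[[1, 0.01, 0, -0.01, 0], [1, 0.01, 0, -0.02, 0], [1, 0.01, 0, -0.03, 0], [1, 0.01, 0, -0.04, 0], [1, 0.01, 0, -0.05, 0], [1, 0.01, 0, -0.06, 0], [1, 0.01, 0, -0.07, 0], [1, 0.01, 0, -0.07, 0]]])

```text
t: 18.17
tool_pos: [0.5921, 0.0517, 0.1836]
orientation: [-3.141, -0.023, -0.0]
force: [-0.2, 0.1, -0.1]
opening: 0.0296
gripper_force: 6.0
```

Call:
send_rows(plan=[[[1, 0, 0, -0.007, 0], [1, 0, 0, -0.014, 0], [1, 0, 0, -0.02, 0], [1, 0, 0, -0.02, 0]]])

```text
t: 18.5
tool_pos: [0.5934, 0.0517, 0.1812]
orientation: [-3.141, -0.023, -0.006]
force: [2.5, 0.4, 3.5]
opening: 0.0297
gripper_force: 6.0
```

```bash
python3 look.py pics/p7.png
```

```text
18.5 [0.59336985 0.05173764 0.18118646] 0.029716909816945802 6.000186949968338 [2.52857917 0.39971584 3.48572294]
182
10 3 [-16.   7.   2.] [2. 4.]
0 13 [-14.  10.  -5.] [ 6. 12.]
-10 14 [-15.   7. -15.] [ 7. 11.]
-20 117 [-10.  10. -28.] [49. 51.]
-30 35 [-10.  12. -31.] [49. 47.]
262 183
```

Call:
send_rows(plan=[[[1, 0.01, 0, 0, 0], [1, 0.015, 0, -0.005, 0], [1, 0.015, 0, -0.01, 0], [1, 0.015, 0, -0.015, 0], [1, 0.015, 0, -0.015, 0]]])

```text
t: 18.97
tool_pos: [0.5956, 0.0518, 0.178]
orientation: [-3.141, -0.023, -0.002]
force: [1.2, 0.6, 7.8]
opening: 0.0299
gripper_force: 6.0
```

```bash
cat > col.py <<'E'
from h import *
for n in("side","top"):
    im,d,K,T,c=cap(n); P=pts(d,K,T); hsv=cv2.cvtColor(im,cv2.COLOR_BGR2HSV)
    m=(hsv[...,0]<20)&(hsv[...,1]>90)&(np.linalg.norm(P[...,:2]-[.593,.052],axis=-1)<.035)
    C=P[m&(P[...,2]>.148)&(P[...,2]<.160)]; S=P[m&(P[...,2]>.160)]
    L=P[(np.linalg.norm(P[...,:2]-[.593,.052],axis=-1)<.06)&(abs(P[...,2]-.144)<.003)]
    print(n,len(C),"collar",np.median(C,0) if len(C) else 0,"lid",np.median(L[:,2]),"stem",len(S),np.median(S,0) if len(S) else 0, S[:,2].max() if len(S) else 0)
    if len(C)>20: print(" plane",np.linalg.lstsq(np.c_[C[:,:2]-[.593,.052],np.ones(len(C))],C[:,2],rcond=None)[0],C.min(0),C.max(0))
print(telemetry.read_state()["force"])
E
python3 col.py
```

```text
side 133 collar [0.5784438  0.0659916  0.15227576] lid 0.14411765476749328 stem 52 [0.57897302 0.05875712 0.1731028 ] 0.2618429663308621
 plane [-0.01252775  0.00258949  0.15236405] [0.56316205 0.03072881 0.14863475] [0.60982963 0.08051284 0.1597329 ]
top 89 collar [0.57284079 0.05441121 0.15243336] lid 0.14413470870016765 stem 25 [0.57592409 0.0509265  0.17892288] 0.28183892846506586
 plane [0.14268185 0.00837844 0.15542883] [0.5642335  0.02900756 0.14815766] [0.58254716 0.0728178  0.15952006]
[0.07337195 0.92071252 7.06235204]
```

The collar's top is level at 0.1523, which is home. Releasing and backing off.

Call:
send_rows(plan=[[[0.2, 0, 0, 0, 0], [0.2, 0, 0, 0, 0], [0, 0, 0, 0, 0], [-0.3, 0, 0, 0, 0], [-0.6, 0, 0, 0, 0], [-0.6, 0, 0, 0, 0], [-0.6, 0, 0, 0, 0], [-0.6, 0, 0, 0, 0], [-0.6, 0, 0, 0.1, 0], [-0.6, 0, 0, 0.3, 0], [-0.6, 0, 0, 0.5, 0], [-0.6, -0.3, -0.3, 0.7, 0], [-0.6, -0.7, -0.7, 0.7, 0], [-0.6, -0.7, -1, 0.7, 0], [-0.6, -0.7, -1, 0.7, 0], [-0.6, -0.7, -1, 0.7, 0], [-0.6, -0.7, -1, 0.7, 0], [-0.6, -0.7, -1, 0.7, 0]]])

```text
t: 20.57
tool_pos: [0.4523, -0.1538, 0.3182]
orientation: [3.138, 0.014, 0.001]
force: [-1.4, -0.5, 0.3]
opening: 0.0739
gripper_force: 0.0
```

```bash
python3 col.py; python3 -c "
from h import *
im=cap('side')[0]; cv2.imwrite('pics/end.png',im)"
```

```text
side 175 collar [0.58451992 0.06336669 0.15223875] lid 0.1440656219576294 stem 205 [0.58658432 0.06250134 0.18872289] 0.20147355747781337
 plane [-0.0073624   0.00681871  0.1525863 ] [0.56364669 0.02833605 0.14921488] [0.61431298 0.08102631 0.15983663]
top 196 collar [0.58215918 0.04759126 0.15254818] lid 0.14428505840328154 stem 148 [0.5865732  0.05049771 0.19868974] 0.20359366268124357
 plane [-0.00424649 -0.0068889   0.15250045] [0.56403039 0.02435273 0.14871706] [0.61713595 0.07796375 0.15976055]
[-0.24103199  1.16291887  0.41739188]
```

View pics/end.png

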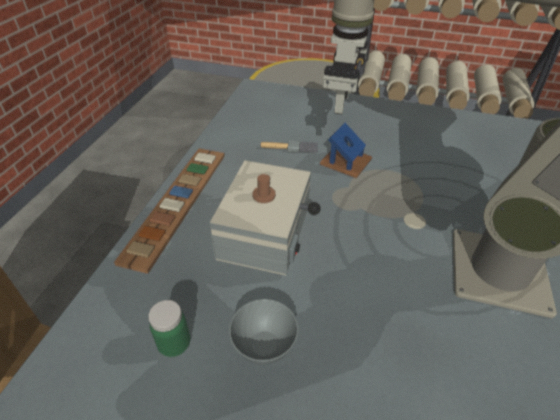

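The plug stands upright at (264,188) with its collar on the closed lid, and the bowl, jar and brush are where they were. Handing in.

```bash
python3 -c "
from plant import order; print(order.close_job())"
```

```text
the job is handed in; nothing more can be done
None
```

The lid was lowered under control until fully closed, the plug is upright in the vent with its collar flat on the lid, everything is released with the bowl, jar and brush unmoved, and the job was handed in at about 21 s; I viewed 11 pictures, one over the limit of 10, and turned the plug upright by pressing its foot gently against the lid's front edge.

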